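Turn the tie rod over in the V-rest and fit it to the battery compression jig

ROBOT

A 7-joint arm with a two-finger parallel gripper is mounted at the origin on the work surface. World frame = base frame: x ahead of the robot, y to its left, z up, the work surface at z = 0. Lengths are in m, angles in rad, forces in N, time in s.
With the tool pointing down it reaches from about 0.35 to 0.9 m from the base axis. Payload 8.1 kg.
Tool frame: the origin (TCP) lies midway between the tips of the shut fingers; the grasp point (between the pads) lies 19 mm behind it; z points along the fingers, y is the line along which they close (so a half turn about z gives the same grasp; the last joint's range is limited). The gripper opens to 92 mm and grips with 3 to 60 N. Pads are 19 mm wide; open, the fingers measure 130 mm over their backs; the gripper's body (75 mm by 190 mm) begins 47 mm behind the grasp point.
Start: joints at [1.034, 0.434, 0.025, 1.573, -0.012, 1.134, -0.075], TCP at [0.263, -0.567, 0.227] pointing down, gripper open.
Joint ranges: [-2.62, 2.62], [-0.44, 2.09], [-1.27, 1.32], [0.08, 2.57], [-1.32, 4.46], [0.12, 2], [-2.74, 2.74]. Speed limits (rad/s): [2.22, 2.22, 3.01, 3.01, 3.14, 3.14, 3.14].

INTERFACE

Orientations are given as a rotation vector (axis times angle).
In Python, from plant import bot gives the robot as it stands.
- The arm moves only by the tool servo_tool, never from a script. Its argument "series" is a list of rows, each a list of 3 entries, a list of its own where there are three numbers: the turn, a rotation vector about the tool's x, y, z in degrees, then the shift along the tool's x, y, z in mm, then the closure in counts, from 0 (fully open) to 255 (shut). A call has 1 to 20 rows; each row shifts and turns the commanded pose from where the row before left it, along the tool's axes as they then stand; what a row does not reach is not made up. A row lasts 1/12 s, in which the tool goes at most 41.7 mm and 7.16 degrees, less where a joint would pass 70% of its speed; a pose out of reach is approached as far as the arm can. A call with a gripper value outside its range is refused whole. The fingers move at their own pace and stop on an object; the grip force is fixed at half the most. Time passes only in rows, so rows that do not move let the fingers close. It gives the time, the measured TCP pose, the force, the opening and the grip force at its end, in the units of the state.
- bot.get_obs(): the state, without advancing time (a new reading comes with each control period).
- bot.camera(name): name is "side" or "top"; returns a dict with "img" (400x640x3 uint8, red, green, blue), "depth" (400x640 float32, m along the optical axis (not along the pixel's ray), 0 where there is no reading), "fx", "fy", "cx", "cy" (pixels), "R" (3x3) and "t" (3): a world point X has camera coordinates R X + t. Camera axes: x right, y down, z forward; pixel columns grow to the right and rows downward; lengths in m; the calibration is good to about 2 mm. A picture is of the moment at which its call begins.
- bot.hand_in(): hands the job in; it is judged then, once.
Trained networks look in the newest picture that a camera, given by its name, has taken for a name from the list of things; names that differ only in an ending like _2 or _b are one class to them, and where a whole thing is asked for, a point or a joint stands for the part that bears it (a point fixed in the world has none). Each returns a list of dicts, best first, with "confidence" (0 to 1); they miss things now and then, are a little off and sometimes report something else, mostly with a low value. They report only what shows in the picture. A call takes as long as a camera call. They do not tell look-alikes from the thing itself.
- bot.trace(camera, name): "region" (400x640 bool, what is visible of it) and "position" ([row, column] in pixels, amid what is visible of it).
The state is a dict: "clock": time; "q": joint angles; "qvel": joint speeds; "joint_torque": joint torques, N m; "tool_pos": TCP position; "eef_rot": TCP orientation; "wrist_force": force on the tool from outside, world axes, zero at the start; "wrist_torque": the same for the moment, N m; "gripper_width": opening from 0.0 (shut) to 1.0 (fully open); "finger_force": force on a finger pad.
Only numpy, scipy, OpenCV 4.12 (cv2) and the standard library are available. Lean on these libraries where they do the work, as an engineer would, in place of code of your own. Each camera call takes 0.05 s, during which the arm holds its last target. There are 200 camera calls.

TASK

The heavy-headed steel tie rod stands in the caddy and can only be taken by its thin upper end. Lay it in the slanting V-rest with its head down against the foot stop and let go, then take it from the side at its balance point, carry it level to the battery jig and lay it in the notches of both end plates, with the head just outside the jig's left-hand plate as the robot sees it, no more than about a centimetre off, and let go. Do not drop it on the way, and leave the nut driver, the meter and the loose cell where they are.

Things in the scene. Friction and masses are not known exactly. Their poses are not given: they have to be found in the camera images.
- tie_rod: Loose steel tie rod, about 220 g: round rod 10 mm in diameter with a heavy round head (28 mm diameter, 20 mm long) on one end; 218 mm long in all. Origin: centre of the head's flat outer end; z runs along the rod from head (0 to 20 mm) to thin tail (218 mm). Starts upright, head down, in one of the caddy's two pockets, origin 4 mm above the bench; 102 mm of it stands above the caddy.
- rod_balance (a point): The tie rod's balance point (centre of mass), on its axis 71 mm from the outer end of the head, 51 mm along the thin rod from the head's inner face.
- rod_tail (a point): Centre of the tail end of the tie rod, on its axis 218 mm from the outer end of the head. Held near here and tilted, the rod can swing in the fingers until its heavy head hangs straight down, unless the head is already supported.
- v_rest: Fixed V-rest: dark base 90 x 190 x 8 mm with two aluminium 90 degree V supports in line and a foot stop, slanting at 45 degrees. Origin: on the bench under the base, z up. A rod in it lies in the rest's own y-z plane, head low at +y, climbing at 45 degrees towards -y. The grooves open up and towards +y, square to the rod. Highest part about 145 mm above the bench.
- rest_foot (a point): Point on the V-rest's foot stop where the centre of the head's outer end comes, at (0, 50, 35) mm in the V-rest's frame. The lower V holds the head over the first 18 mm from the stop; its walls reach up to the rod's axis, 20 mm to either side.
- rest_top (a point): Point where the rod's tail end comes when it lies in the V-rest, at (0, -104, 189) mm in the V-rest's frame. The upper V holds the thin rod from 118 to 142 mm from the stop, walls 11 mm above the axis and 18 mm to either side; between the two Vs the rod is free all round for fingers.
- jig: Fixed compression jig: 3 x 7 red cells (tops 76 mm above the bench) between two upright aluminium end plates 74 mm wide, 8 mm thick, outer faces at y = +84 and -84 mm; base 100 x 200 mm. Origin: on the bench under its middle, z up, y along the pack; +y is within about 20 degrees of the robot's left. Each plate has a V notch at the middle of its top (x = 0).
- seat_head (a point): Where the outer end of the rod's head (rod origin) should come, at (0, 110, 120) mm in the jig's frame: the head lies outside the jig's +y plate, its inner face 6 mm off that plate. Up to about 10 mm is fine.
- seat_tail (a point): Where the rod's tail end should come, at (0, -108, 120) mm in the jig's frame, beyond the -y plate. The seated rod's axis is 120 mm above the bench; the 90 degree V notches are 8 mm thick along the rod, 34 mm wide at the mouth, highest edge 130 mm above the bench. Between the plates the rod is 44 mm above the cells.
- caddy: Fixed grey open tool caddy, 92 (x) x 50 (y) x 120 mm high, walls and floor 4 mm, with two pockets 40 x 42 mm side by side along x, centred at x = -22 and +22 mm. Origin: centre of its underside. One pocket holds the tie rod, the other the nut driver.
- driver: Bystander: nut driver standing in the other pocket of the caddy, black handle (26 mm diameter, 92 mm) down and 8 mm steel shaft up, its tip 152 mm above the bench. Origin: underside of the handle. Leave alone.
- meter: Bystander: yellow hand multimeter lying flat, 75 x 150 x 34 mm, origin at the centre of its underside. Leave alone.
- cell: Bystander: loose red cylindrical cell standing upright, 21 mm diameter, 70 mm high, origin at the centre of its underside. Leave alone.
There are look-alikes about, which are no part of the job. Leave any orange or turquoise look-alike of the tie_rod alone. Leave any green or purple look-alike of the jig alone.

How it is judged:
By the outcome, as a careful person would: the job done as asked, in the order asked, and still so for the second after the job is handed in, with the robot touching nothing.
It also fails if it takes over 67 s, if anything falls off the work surface, if the arm or the gripper's body presses on something with over 40 N, if the wrist force passes 120 N, or if a joint passes its speed limit or range.

## Working session

There is one attempt and no reset: what is moved stays moved. The work goes in short steps, Python scripts to look and compute and a tool call to move; the robot and the scene stay as the last step left them, time stands still between calls to the robot, and variables do not carry over. Pictures are saved under pics/ and viewed, at most 10 in all, crops included, and the job is handed in when it is done.

Besides the shell and the picture viewer there is one more tool, called after "Call:" as name([rows], argument=value, ...), one row to a line, values as JSON. servo_tool: Moves the arm, as the interface text tells. Its arguments: {"type":"object","properties":{"series":{"type":"array"}},"required":["series"]}

```bash
mkdir -p pics
python3 - <<'E'
from plant import bot
import cv2,numpy as np,pickle
o=bot.get_obs();print(o['tool_pos'],o['eef_rot'],o['clock'],o['gripper_width'])
D={}
for c in('side','top'):
    d=bot.camera(c);D[c]=d;cv2.imwrite(f'pics/{c}0.png',d['img'][:,:,::-1])
    print(c,d['fx'],d['cx'],d['cy'],(-d['R'].T@d['t']).round(3))
    for n in['tie_rod','v_rest','jig','caddy','driver','meter','cell']:
        for r in bot.trace(c,n):
            m=r['region']&(d['depth']>0);v,u=np.nonzero(m);z=d['depth'][m]
            P=(np.c_[(u-d['cx'])/d['fx']*z,(v-d['cy'])/d['fy']*z,z]-d['t'])@d['R']
            print(c,n,round(r['confidence'],2),np.round(r['position']),len(u),np.median(P,0).round(3) if len(u) else '',np.percentile(P,2,0).round(3),np.percentile(P,98,0).round(3))
E
```

```text
[ 0.26242165 -0.56665928  0.22592679] [-3.06649828e+00 -6.75633629e-01  7.37793422e-04] 0.0 0.9998110010236608
side 430.353472689697 317.26894694961084 194.12092595281146 [ 0.497 -0.846  0.888]
side tie_rod 0.78 [377. 324.] 433 [ 0.513 -0.468  0.08 ] [ 0.501 -0.476  0.003] [ 0.525 -0.455  0.217]
side tie_rod 0.72 [317. 336.] 208 [ 0.546 -0.393  0.164] [ 0.541 -0.395 -0.003] [ 0.567 -0.24   0.222]
side tie_rod 0.56 [371. 375.] 496 [ 0.605 -0.459  0.064] [ 0.593 -0.468 -0.002] [ 0.621 -0.406  0.217]
side v_rest 0.82 [221. 290.] 1665 [ 0.456 -0.013  0.009] [ 0.402 -0.062  0.001] [0.516 0.107 0.131]
side v_rest 0.65 [322. 339.] 152 [ 0.545 -0.394  0.154] [ 0.541 -0.395  0.099] [ 0.55  -0.391  0.221]
side jig 0.95 [149. 234.] 1930 [0.271 0.313 0.062] [0.205 0.25  0.002] [0.32  0.432 0.123]
side jig 0.82 [133. 372.] 1493 [0.738 0.353 0.069] [0.674 0.323 0.003] [0.803 0.503 0.122]
side jig 0.81 [155. 310.] 1796 [0.511 0.258 0.07 ] [0.45  0.212 0.002] [0.565 0.396 0.123]
side caddy 0.98 [341. 330.] 2039 [ 0.527 -0.391  0.082] [ 0.475 -0.418  0.002] [ 0.572 -0.344  0.121]
side driver 0.65 [32
[... 520 characters left out ...]
04 -0.504 -0.002] [ 0.533 -0.451  0.215]
top tie_rod 0.53 [186. 466.] 160 [ 0.605 -0.451  0.058] [ 0.595 -0.467  0.003] [ 0.618 -0.441  0.219]
top v_rest 0.56 [231. 300.] 1893 [0.456 0.033 0.009] [ 0.398 -0.058  0.001] [0.518 0.124 0.135]
top jig 0.94 [292. 188.] 2613 [0.269 0.344 0.072] [0.206 0.253 0.002] [0.325 0.435 0.126]
top jig 0.94 [129. 174.] 2405 [0.735 0.418 0.073] [0.678 0.324 0.005] [0.803 0.508 0.125]
top jig 0.58 [208. 202.] 2366 [0.506 0.309 0.072] [0.451 0.216 0.005] [0.569 0.395 0.126]
top driver 0.49 [215. 443.] 70 [ 0.501 -0.366  0.097] [ 0.493 -0.378  0.082] [ 0.513 -0.357  0.152]
top meter 0.98 [128. 264.] 1283 [0.776 0.144 0.034] [0.728 0.074 0.01 ] [0.827 0.215 0.042]
```

```bash
ls -la pics *.md *.py 2>/dev/null
```

```text
pics:
total 700
drwxr-xr-x 2 agent agent   4096 Dec  3 18:28 .
drwxr-xr-x 3 agent agent   4096 Dec  3 18:28 ..
-rw-r--r-- 1 agent agent 356326 Dec  3 18:28 side0.png
-rw-r--r-- 1 agent agent 351652 Dec  3 18:28 top0.png
```

View pics/side0.png

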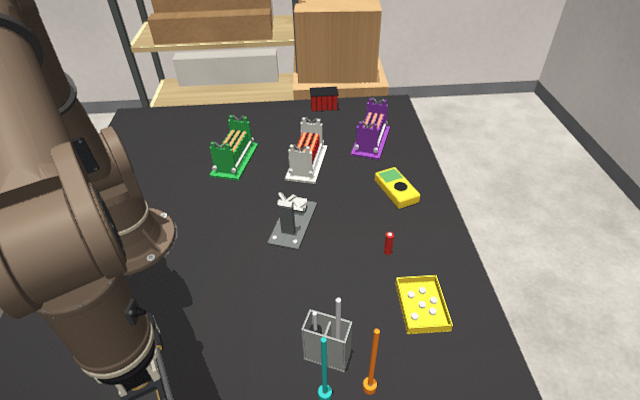

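View pics/top0.png

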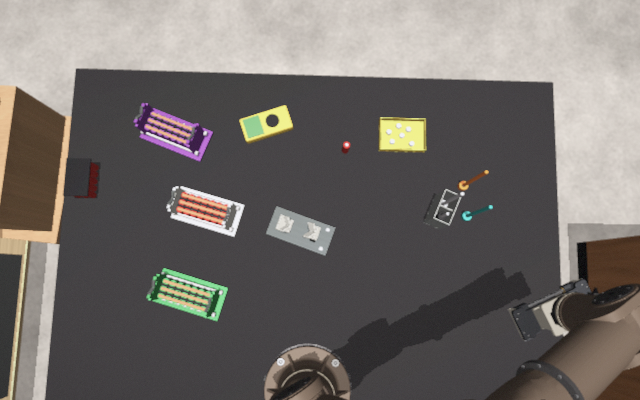

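Candidates for the tie rod are steel in the caddy (side 338,310), turquoise (324,370) and orange (372,360). Steel in the caddy fits. For the jig, the candidates are green (234,149), white/red (306,150) and purple (372,133). The aluminium one with red cells fits. I'll fit the poses and take one crop to confirm.

```bash
cat > h.py <<'E'
from plant import bot
import cv2,numpy as np
def cloud(d,m=None):
    m=(d['depth']>0) if m is None else m&(d['depth']>0)
    v,u=np.nonzero(m);z=d['depth'][m]
    return (np.c_[(u-d['cx'])/d['fx']*z,(v-d['cy'])/d['fy']*z,z]-d['t'])@d['R'],np.c_[v,u]
def box(P,lo,hi): return ((P>lo)&(P<hi)).all(1)
def proj(d,X):
    c=np.atleast_2d(X)@d['R'].T+d['t'];return np.c_[c[:,0]/c[:,2]*d['fx']+d['cx'],c[:,1]/c[:,2]*d['fy']+d['cy']]
E
python3 - <<'E'
from h import *
for c in('side','top'):
    d=bot.camera(c);P,_=cloud(d)
    print(c)
    tr=lambda n,p:min(bot.trace(c,n),key=lambda r:np.hypot(*(np.array(r['position'])-p)))
    j=tr('jig',(150,306) if c=='side' else (208,202));v=tr('v_rest',(221,290) if c=='side' else (231,300))
    for nm,r in(('jig',j),('rest',v)):
        Q,_=cloud(d,cv2.dilate(r['region'].astype(np.uint8),np.ones((5,5)))>0)
        for lo,hi in((.004,.02),(.02,.06),(.06,.1),(.1,.16)):
            q=Q[(Q[:,2]>lo)&(Q[:,2]<hi)]
            if len(q)>5:print(nm,lo,len(q),q.mean(0).round(4),cv2.minAreaRect((q[:,:2]*1000).astype(np.float32)))
        if nm=='jig':
            q=Q[Q[:,2]>.1];k=cv2.kmeans(q.astype(np.float32)[:,:2].copy(),2,None,(3,20,1e-4),3,2)
            print(k[2],[cv2.minAreaRect((q[k[1][:,0]==i,:2]*1000).astype(np.float32)) for i in(0,1)])
    q=P[box(P,[.52,-.42,.14],[.575,-.36,.24])];print('rod',len(q),q[q[:,2]<.18].mean(0),q[q[:,2]>=.18].mean(0),q[:,2].max())
    q=P[box(P,[.45,-.46,.1],[.6,-.32,.13])];print('caddy',cv2.minAreaRect((q[:,:2]*1000).astype(np.float32)))
    im=d['img']
    if c=='side': a=[im[280:400,270:400],im[105:255,225:355]]
    else: b=[im[170:240,420:510],im[180:260,160:340]]
A=[cv2.resize(x,(400,300),interpolation=cv2.INTER_CUBIC) for x in a+b]
cv2.imwrite('pics/c1.png',np.vstack([np.hstack(A[:2]),np.hstack(A[2:])])[:,:,::-1])
E
```

```text
side
jig 0.004 396 [0.5147 0.2667 0.0096] ((499.38214111328125, 344.44049072265625), (289.07330322265625, 133.49981689453125), 75.0399398803711)
jig 0.02 380 [0.5084 0.2671 0.0401] ((507.460205078125, 307.74951171875), (182.8942108154297, 77.94293212890625), 74.92221069335938)
jig 0.06 711 [0.51   0.3104 0.0786] ((507.7062683105469, 309.4171142578125), (173.53668212890625, 74.40472412109375), 74.89897155761719)
jig 0.1 287 [0.5065 0.3055 0.1129] ((508.58807373046875, 312.0675048828125), (177.68875122070312, 72.44961547851562), 74.68497467041016)
[[0.52880627 0.38670444]
 [0.48636228 0.23242736]] [((529.5595092773438, 388.57183837890625), (19.75464630126953, 72.40507507324219), 75.68734741210938), ((487.476806640625, 233.60751342773438), (15.796666145324707, 71.39171600341797), 76.05339050292969)]
rest 0.004 949 [0.4576 0.0035 0.008 ] ((454.7562255859375, 37.961822509765625), (206.16123962402344, 104.32954406738281), 73.82576751708984)
rest 0.02 304 [0.4611 0.0327 0.0366] ((460.7039489746094, 37.88363265991211), (124.20189666748047, 42.129600524902344), 69.89494323730469)
rest 0.06 16
[... 1215 characters left out ...]
041015625), (9.684211730957031, 72.49014282226562), 74.44792175292969)]
rest 0.004 1386 [0.4564 0.0302 0.0088] ((459.7519836425781, 32.48975372314453), (201.87551879882812, 104.3113021850586), 71.73963165283203)
rest 0.02 227 [0.4738 0.0775 0.0351] ((461.708251953125, 41.472877502441406), (122.31503295898438, 45.833168029785156), 70.74384307861328)
rest 0.1 187 [ 0.4466 -0.0031  0.1288] ((447.40386962890625, -1.8605670928955078), (38.82282638549805, 43.576904296875), 70.57127380371094)
rod 46 [ 0.54560801 -0.38659822  0.16080119] [ 0.54653182 -0.38717649  0.20831178] 0.22542388448160175
caddy ((515.8724975585938, -403.529052734375), (107.76912689208984, 93.38329315185547), 67.62410736083984)
```

View pics/c1.png

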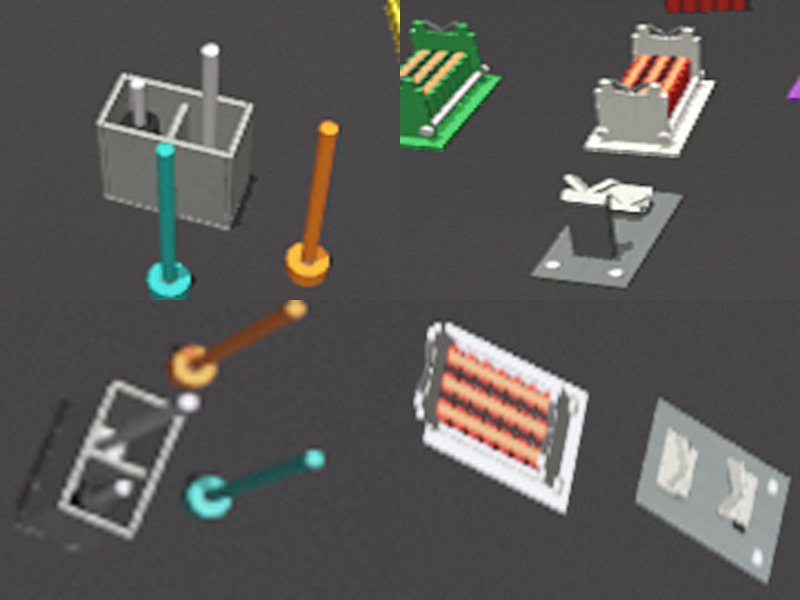

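Confirmed: the steel rod is in the caddy's +x pocket (crop 210,100), and the white plates with red cells (crop 650,90) are the jig. Now a finer V-rest fit by projecting the region's outline onto the base plane.

```bash
cat >> h.py <<'E'
def onplane(d,vu,z):
    r=np.c_[(vu[:,1]-d['cx'])/d['fx'],(vu[:,0]-d['cy'])/d['fy'],np.ones(len(vu))]@d['R'];c=-d['R'].T@d['t']
    return c+r*((z-c[2])/r[:,2])[:,None]
E
python3 - <<'E'
from h import *
from scipy.optimize import minimize
def fit(d,reg,z,w,l,x0):
    P,vu=cloud(d,reg);k=(P[:,2]>z-.006)&(P[:,2]<z+.006)
    m=np.zeros(d['depth'].shape,np.uint8);m[tuple(vu[k].T)]=1
    n,lab,st,_=cv2.connectedComponentsWithStats(m);m=lab==1+st[1:,4].argmax()
    X=onplane(d,np.argwhere(m),z)[:,:2]
    return cv2.minAreaRect((X*1000).astype(np.float32)),m.sum()
for c in('side','top'):
    d=bot.camera(c)
    v=min(bot.trace(c,'v_rest'),key=lambda r:np.hypot(*(np.array(r['position'])-((221,290) if c=='side' else (231,300)))))
    print(c,fit(d,v['region'],.008,.09,.19,0))
    P,_=cloud(d,v['region'])
    cy=np.array([.45,.035]);a=np.radians(-18.5);x=np.array([np.cos(a),np.sin(a)]);y=np.array([-x[1],x[0]])
    u=(P[:,:2]-[.458,.035])@np.c_[x,y]
    for lo,hi in((.025,.05),(.05,.07),(.11,.125),(.125,.135),(.135,.15)):
        k=(P[:,2]>lo)&(P[:,2]<hi)&(abs(u[:,0])<.03)
        if k.sum()>4:print(lo,k.sum(),np.percentile(u[k],[3,97],axis=0).round(4).tolist())
E
```

```text
side (((457.398681640625, 28.680343627929688), (193.1066131591797, 91.77799224853516), 71.76421356201172), np.int64(922))
0.025 234 [[-0.0168, -0.0564], [0.0214, 0.0626]]
0.05 78 [[-0.0179, -0.0573], [0.0187, -0.0441]]
0.11 70 [[-0.0153, -0.0593], [0.0186, -0.0282]]
0.125 63 [[-0.0167, -0.054], [0.0197, -0.0279]]
0.135 25 [[-0.0196, -0.0438], [0.0199, -0.0305]]
top (((458.66387939453125, 32.81659698486328), (187.65333557128906, 90.92964172363281), 71.59811401367188), np.int64(1317))
0.025 214 [[-0.0191, 0.0272], [0.0238, 0.0668]]
0.11 56 [[-0.017, -0.0573], [0.0203, -0.0206]]
0.125 93 [[-0.018, -0.0535], [0.0201, -0.0218]]
0.135 36 [[-0.0189, -0.0415], [0.021, -0.0276]]
```

Call:
servo_tool([
  [[0, 0, -6.5], [0, 0, -20], 0],
  [[0, 0, -6.7], [0, 0, -20], 0],
  [[0, 0, -6.7], [0, 0, -20], 0],
  [[0, 0, -6.7], [0, 0, -13], 0],
  [[0, 0, -6.7], [0, 0, 0], 0],
  [[0, 0, -6.7], [0, 0, 0], 0],
  [[0, 0, -6.7], [0, 0, 0], 0],
])

```text
clock: 1.88
tool_pos: [0.2626, -0.5673, 0.3001]
eef_rot: [2.543, 1.843, -0.0]
wrist_force: [-0.5, 0.4, -0.9]
gripper_width: 1.0
finger_force: 0.0
```

Call:
servo_tool([
  [[0, 0, 0], [12, 10, 0], 80],
  [[0, 0, 0], [25, 21, 0], 80],
  [[0, 0, 0], [30, 25, 0], 80],
  [[0, 0, 0], [30, 25, 0], 80],
  [[0, 0, 0], [30, 25, 0], 80],
  [[0, 0, 0], [30, 25, 0], 80],
  [[0, 0, 0], [30, 25, 0], 80],
  [[0, 0, 0], [30, 25, 0], 80],
  [[0, 0, 0], [25, 20, 0], 80],
  [[0, 0, 0], [14, 12, 0], 80],
  [[0, 0, 0], [0, 0, 0], 80],
])

```text
clock: 2.8
tool_pos: [0.5503, -0.3867, 0.2992]
eef_rot: [-2.541, -1.845, -0.005]
wrist_force: [-1.0, 1.2, -0.2]
gripper_width: 0.687
finger_force: 0.0
```

Run:
```python
from h import *
o=bot.get_obs();print(o['clock'],o['tool_pos'],o['q'].round(3) if hasattr(o['q'],'round') else o['q'])
d=bot.camera('side');P,_=cloud(d)
q=P[box(P,[.52,-.42,.135],[.575,-.36,.24])];
for lo in(.135,.16,.18,.2): k=(q[:,2]>lo)&(q[:,2]<lo+.02);print(lo,q[k].mean(0),k.sum())
cv2.imwrite('pics/c2.png',cv2.resize(d['img'][220:400,220:480],(780,540))[:,:,::-1])
```

```text
2.8 [ 0.55027247 -0.38667487  0.29915424] [ 0.671  0.487 -0.221  1.316  0.102  1.35   0.138]
0.135 [ 0.54550276 -0.39331536  0.14513848] 29
0.16 [ 0.54528367 -0.39329445  0.17039727] 30
0.18 [ 0.54503123 -0.39342451  0.19080459] 30
0.2 [ 0.54494976 -0.39307687  0.2106514 ] 31
```

View pics/c2.png

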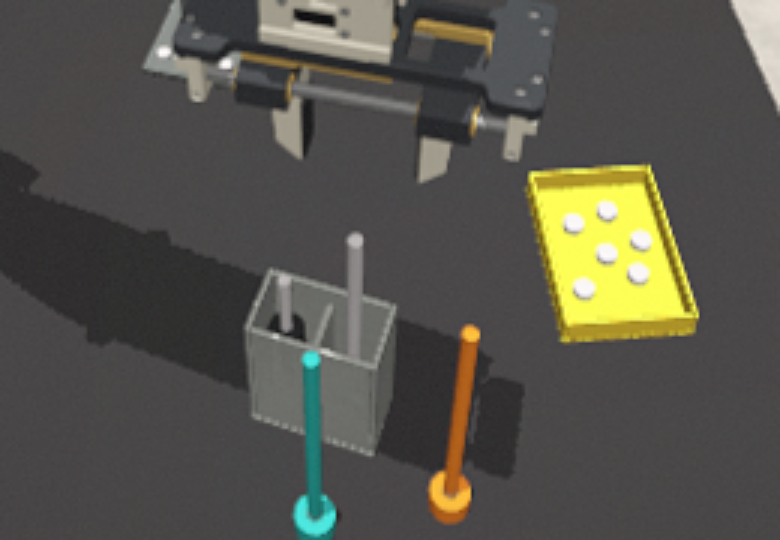

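The crop shows the open fingers above the caddy, with the steel rod's tip at crop (355,240), clear of the turquoise rod (312,358) and the orange one (470,333). Descending to grip near the tail.

Call:
servo_tool([
  [[0, 0, 0], [-5, -4, 10], 80],
  [[0, 0, 0], [0, 0, 25], 80],
  [[0, 0, 0], [0, 0, 25], 80],
  [[0, 0, 0], [0, 0, 25], 80],
  [[0, 0, 0], [0, 0, 20], 80],
  [[0, 0, 0], [0, 0, 11], 80],
  [[0, 0, 0], [0, 0, 0], 255],
  [[0, 0, 0], [0, 0, 0], 255],
  [[0, 0, 0], [0, 0, 0], 255],
  [[0, 0, 0], [0, 0, 0], 255],
  [[0, 0, 0], [0, 0, 0], 255],
  [[0, 0, 0], [0, 0, 0], 255],
  [[0, 0, 0], [0, 0, 0], 255],
  [[0, 0, 0], [0, 0, 0], 255],
])

```text
clock: 4.02
tool_pos: [0.5405, -0.3952, 0.184]
eef_rot: [2.548, 1.836, 0.0]
wrist_force: [-0.7, 0.7, -1.0]
gripper_width: 0.156
finger_force: 0.1
```

Call:
servo_tool([
  [[0, 0, 0], [0, 0, 0], 190],
  [[0, 0, 0], [3, 2, 0], 190],
  [[0, 0, 0], [2, 1, 0], 190],
  [[0, 0, 0], [0, 0, 0], 190],
  [[0, 0, 0], [0, 0, 0], 190],
])

```text
clock: 4.43
tool_pos: [0.5451, -0.391, 0.1837]
eef_rot: [-2.548, -1.837, -0.0]
wrist_force: [0.4, 0.0, 0.3]
gripper_width: 0.255
finger_force: 0.0
```

Run:
```python
from h import *
o=bot.get_obs();print(o['clock'],o['tool_pos'],o['gripper_width'])
d=bot.camera('side');P,_=cloud(d)
q=P[box(P,[.52,-.42,.13],[.575,-.36,.18])];
for lo in(.13,.15): k=(q[:,2]>lo)&(q[:,2]<lo+.02);print(lo,q[k].mean(0),k.sum())
```

```text
4.4333 [ 0.54506159 -0.3910189   0.18368646] 0.25479502596140036
0.13 [ 0.54534501 -0.3931324   0.14031849] 26
0.15 [ 0.5453344  -0.39305585  0.15983734] 30
```

Call:
servo_tool([
  [[0, 0, 0], [0, 0, 0], 255],
  [[0, 0, 0], [0, 0, 0], 255],
  [[0, 0, 0], [0, 0, 0], 255],
  [[0, 0, 0], [0, 0, 0], 255],
  [[0, 0, 0], [0, 0, 0], 255],
  [[0, 0, 0], [0, 0, -6], 255],
  [[0, 0, 0], [0, 0, -12], 255],
  [[0, 0, 0], [0, 0, -18], 255],
  [[0, 0, 0], [0, 0, -20], 255],
  [[0, 0, 0], [0, 0, -20], 255],
  [[0, 0, 0], [0, 0, -20], 255],
  [[0, 0, 0], [0, 0, -20], 255],
  [[0, 0, 0], [0, 0, -20], 255],
  [[0, 0, 0], [0, 0, -18], 255],
  [[0, 0, 0], [0, 0, -10], 255],
  [[0, 0, 0], [0, 0, -6], 255],
  [[0, 0, 0], [0, 0, 0], 255],
])

```text
clock: 5.9
tool_pos: [0.5452, -0.3915, 0.3552]
eef_rot: [2.547, 1.835, 0.001]
wrist_force: [0.0, -0.0, -2.0]
gripper_width: 0.109
finger_force: 30.0
```

Run:
```python
from h import *
o=bot.get_obs();print(o['clock'],o['tool_pos'],o['eef_rot'],o['gripper_width'],o['finger_force'],o['wrist_force'])
d=bot.camera('side');P,_=cloud(d)
x,y,z=o['tool_pos']
q=P[box(P,[x-.03,y-.03,z-.2],[x+.03,y+.03,z-.005])]
for lo in np.arange(z-.2,z,.02): k=(q[:,2]>lo)&(q[:,2]<lo+.02);print(lo.round(3),q[k].mean(0),k.sum())
print(q[:,2].min())
cv2.imwrite('pics/c3.png',d['img'][:,:,::-1])
```

```text
5.9 [ 0.54515227 -0.3914867   0.35522744] [2.54726271e+00 1.83546457e+00 1.25712460e-03] 0.10893984051959596 29.998960196971893 [ 0.00402776 -0.03036073 -2.04333013]
0.155 [ 0.54242628 -0.39847899  0.17463501] 5
0.175 [ 0.54479479 -0.39593152  0.18943942] 156
0.195 [ 0.54423478 -0.39246828  0.20051234] 63
0.215 [ 0.54499422 -0.39311734  0.22482654] 32
0.235 [ 0.54467751 -0.39320661  0.24555061] 35
0.255 [ 0.54423399 -0.39325149  0.266171  ] 33
0.275 [ 0.54486004 -0.39276844  0.28557615] 38
0.295 [ 0.54489896 -0.39287362  0.30541814] 44
0.315 [ 0.54471209 -0.39271143  0.32532529] 47
0.335 [ 0.54380235 -0.39317174  0.34249127] 28
0.17365362774009718
```

Call:
servo_tool([
  [[0, 0, 0], [6, -3, 0], 255],
  [[0, 0, 0], [12, -6, 0], 255],
  [[0, 0, 0], [19, -10, 0], 255],
  [[0, 0, 0], [25, -13, 0], 255],
  [[0, 0, 0], [25, -13, 0], 255],
  [[0, 0, 0], [25, -13, 0], 255],
  [[0, 0, 0], [25, -13, 0], 255],
  [[0, 0, 0], [25, -13, 0], 255],
  [[0, 0, 0], [25, -13, 0], 255],
  [[0, 0, 0], [25, -13, 0], 255],
  [[0, 0, 0], [25, -13, 0], 255],
  [[0, 0, 0], [25, -13, 0], 255],
  [[0, 0, 0], [25, -13, 0], 255],
  [[0, 0, 0], [25, -13, 0], 255],
  [[0, 0, 0], [25, -13, 0], 255],
  [[0, 0, 0], [25, -13, 0], 255],
  [[0, 0, 0], [21, -11, 0], 255],
  [[0, 0, 0], [15, -8, 0], 255],
  [[0, 0, 0], [10, -5, 0], 255],
  [[0, 0, 0], [6, -3, 0], 255],
])

```text
clock: 7.62
tool_pos: [0.4709, 0.0709, 0.353]
eef_rot: [-2.546, -1.839, 0.002]
wrist_force: [-0.0, 0.1, -3.0]
gripper_width: 0.103
finger_force: 30.0
```

Call:
servo_tool([
  [[0, 0, 0], [0, 0, 0], 255],
  [[0, 0, 0], [0, 0, 0], 255],
  [[0, 0, 0], [0, 0, 0], 255],
])

```text
clock: 7.87
tool_pos: [0.4721, 0.068, 0.3534]
eef_rot: [2.55, 1.834, -0.001]
wrist_force: [-0.4, 0.3, -2.5]
gripper_width: 0.101
finger_force: 30.0
```

```bash
cat >> h.py <<'E'
from scipy.spatial.transform import Rotation as Ro
def rod(d,lo,hi,z0,z1,dz=.02):
    P,_=cloud(d);q=P[box(P,[*lo,z0],[*hi,z1])]
    for l in np.arange(z0,z1,dz):
        k=(q[:,2]>l)&(q[:,2]<l+dz)
        if k.sum()>3:print(round(l,3),np.median(q[k],0).round(4),k.sum())
E
python3 - <<'E'
from h import *
o=bot.get_obs();x,y,z=o['tool_pos'];print(o['clock'],o['tool_pos'],Ro.from_rotvec(o['eef_rot']).as_matrix().round(3),o['q'])
d=bot.camera('top');rod(d,(x-.03,y-.03),(x+.03,y+.03),z-.2,z)
d=bot.camera('side');rod(d,(x-.03,y-.03),(x+.03,y+.03),z-.2,z)
cv2.imwrite('pics/c4.png',cv2.resize(d['img'][80:260,200:400],(800,600)[:2])[:,:,::-1])
E
```

```text
7.8667 [0.47207705 0.06799109 0.35343546] [[ 0.318  0.948 -0.   ]
 [ 0.948 -0.318 -0.001]
 [-0.001 -0.    -1.   ]] [ 0.16670665  0.14422496 -0.48181989  1.67682638  0.06903073  1.33790664
 -0.65068291]
0.173 [0.4707 0.0602 0.1884] 81
0.193 [0.4717 0.0658 0.1974] 34
0.213 [0.4714 0.0663 0.2234] 24
0.233 [0.4716 0.0666 0.2408] 23
0.253 [0.4719 0.0665 0.2643] 27
0.273 [0.4718 0.066  0.2814] 25
0.293 [0.4706 0.0656 0.3031] 29
0.313 [0.4716 0.0668 0.3243] 28
0.333 [0.4703 0.0659 0.3416] 27
```

View pics/c4.png

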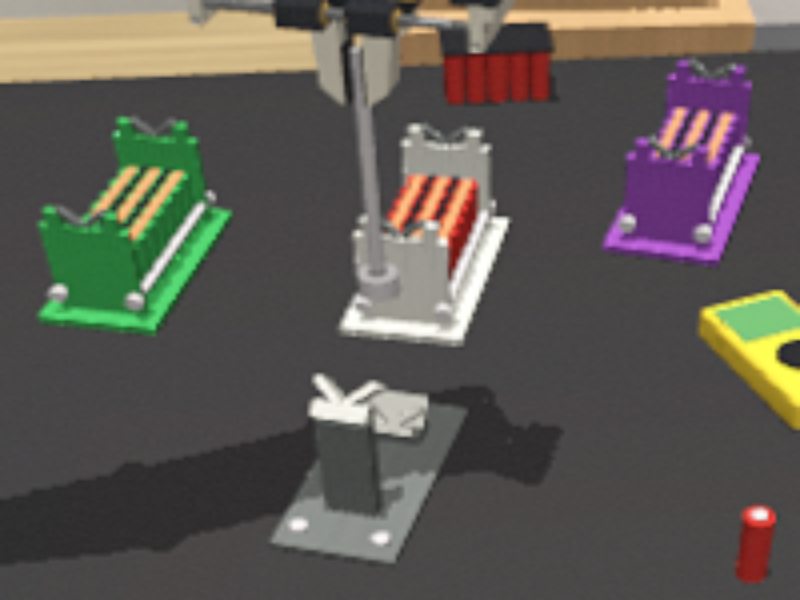

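The rod hangs vertically over the lower V, with its head at crop (380,280). Descending to just above contact.

Call:
servo_tool([
  [[0, 0, 0], [1, 0, 6], 255],
  [[0, 0, 0], [0, 0, 12], 255],
  [[0, 0, 0], [0, 0, 18], 255],
  [[0, 0, 0], [0, 0, 20], 255],
  [[0, 0, 0], [0, 0, 20], 255],
  [[0, 0, 0], [0, 0, 18], 255],
  [[0, 0, 0], [0, 0, 12], 255],
  [[0, 0, 0], [0, 0, 10], 255],
  [[0, 0, 0], [0, 0, 7], 255],
  [[0, 0, 0], [0, 0, 4], 255],
  [[0, 0, 0], [0, 0, 0], 255],
  [[0, 0, 0], [0, 0, 0], 255],
])

```text
clock: 8.97
tool_pos: [0.4725, 0.0704, 0.2271]
eef_rot: [2.549, 1.836, 0.001]
wrist_force: [0.8, 0.6, -1.3]
gripper_width: 0.102
finger_force: 30.0
```

Call:
servo_tool([
  [[0, 0, 0], [0, 0, 1.5], 255],
  [[0, 0, 0], [0, 0, 1.5], 255],
  [[0, 0, 0], [0, 0, 1], 255],
  [[0, 0, 0], [0, 0, 0], 255],
  [[0, 0, 0], [0, 0, 0], 255],
])

```text
clock: 9.38
tool_pos: [0.4723, 0.0704, 0.2229]
eef_rot: [2.549, 1.837, 0.0]
wrist_force: [0.1, -0.0, -1.3]
gripper_width: 0.102
finger_force: 30.0
```

Run:
```python
import numpy as np
# tool pose steps for tilt: theta 45->0 (rod vs s axis), tool turns with the rod
L=198.7+19-19 # TCP distance from P0 along rod: 179.7
T=179.7
def P(th,c=1.5):
    th=np.radians(th);s=14*np.sin(th)+c;n=14*np.sqrt(np.cos(th)**2+1)-19.8+c
    if False: pass
    s+=T*np.cos(th);n+=T*np.sin(th)
    return np.array([50-.7071*s+.7071*n,35+.7071*s+.7071*n]) # rest y,z of TCP
ths=np.arange(45,-1,-3)
for a,b in zip(ths[:-1],ths[1:]):
    D=P(b)-P(a);al=np.radians(45-a) # tool tilt at a: tool z=(sin al,-cos al) in (y,z); tool x=(cos al, sin al)
    print(a,b,'x',(D@[np.cos(al),np.sin(al)]).round(1),'z',(D@[np.sin(al),-np.cos(al)]).round(1),P(b).round(1))
print(P(45))
```

```text
45 42 x -8.8 z 0.4 [ 32.3 221.5]
42 39 x -8.8 z 0.5 [ 23.5 220.6]
39 36 x -8.8 z 0.5 [ 14.8 219.2]
36 33 x -8.8 z 0.6 [  6.2 217.2]
33 30 x -8.9 z 0.6 [ -2.4 214.7]
30 27 x -8.9 z 0.7 [-10.8 211.8]
27 24 x -8.9 z 0.7 [-19.  208.3]
24 21 x -9.0 z 0.8 [-27.1 204.4]
21 18 x -9.0 z 0.8 [-35. 200.]
18 15 x -9.1 z 0.9 [-42.6 195.1]
15 12 x -9.1 z 0.9 [-50.1 189.7]
12 9 x -9.2 z 0.9 [-57.3 184. ]
9 6 x -9.2 z 1.0 [-64.2 177.8]
6 3 x -9.3 z 1.0 [-70.8 171.2]
3 0 x -9.4 z 1.0 [-77.1 164.2]
[ 41.12372651 221.94316892]
```

Call:
servo_tool([
  [[0, 3, 0], [-8.8, 0, 0.4], 255],
  [[0, 3, 0], [-8.8, 0, 0.5], 255],
  [[0, 3, 0], [-8.8, 0, 0.5], 255],
  [[0, 3, 0], [-8.8, 0, 0.6], 255],
  [[0, 3, 0], [-8.9, 0, 0.6], 255],
  [[0, 0, 0], [0, 0, 0], 255],
  [[0, 0, 0], [0, 0, 0], 255],
  [[0, 0, 0], [0, 0, 0], 255],
])

```text
clock: 10.05
tool_pos: [0.4585, 0.0292, 0.2158]
eef_rot: [-2.412, -1.738, -0.316]
wrist_force: [-1.9, -1.6, 1.5]
gripper_width: 0.098
finger_force: 30.0
```

```bash
cat >> h.py <<'E'
XR=np.array([.949,-.314]);YR=np.array([.314,.949]);OR=np.array([.459,.031])
def st():
    o=bot.get_obs();R=Ro.from_rotvec(o['eef_rot']).as_matrix();p=o['tool_pos']
    print(o['clock'],'p',p.round(4),'rest xyz',((p[:2]-OR)@XR*1e3).round(1),((p[:2]-OR)@YR*1e3).round(1),(p[2]*1e3).round(1),'F',np.round(o['wrist_force'],1),'M',np.round(o['wrist_torque'],2),'w',round(o['gripper_width'],3),'q',np.round(o['q'],2))
    zr=np.array([R[:2,2]@XR,R[:2,2]@YR,R[2,2]]);xr=np.array([R[:2,0]@XR,R[:2,0]@YR,R[2,0]]);print('tool z in rest',zr.round(3),'tool x',xr.round(3));return o,R
E
python3 - <<'E'
from h import *
st()
E
```

```text
10.05 p [0.4585 0.0292 0.2158] rest xyz 0.1 -1.8 215.8 F [-1.9 -1.6  1.5] M [-1.03  0.54  0.04] w 0.098 q [ 0.45  0.19 -0.5   2.01 -0.2   0.88 -0.23]
tool z in rest [ 0.001  0.257 -0.966] tool x [0.002 0.966 0.257]
```

Call:
servo_tool([
  [[0, 3, 0], [-8.9, 0, 0.4], 255],
  [[0, 3, 0], [-8.9, 0, 0.4], 255],
  [[0, 3, 0], [-9, 0, 0.5], 255],
  [[0, 3, 0], [-9, 0, 0.5], 255],
  [[0, 3, 0], [-9.1, 0, 0.6], 255],
  [[0, 0, 0], [0, 0, 0], 255],
  [[0, 0, 0], [0, 0, 0], 255],
])

```text
clock: 10.63
tool_pos: [0.4467, -0.0108, 0.198]
eef_rot: [-2.252, -1.62, -0.604]
wrist_force: [-4.3, -7.9, 15.7]
gripper_width: 0.1
finger_force: 30.1
```

Run:
```python
from h import *
st()
d=bot.camera('side')
cv2.imwrite('pics/c5.png',cv2.resize(d['img'][130:280,200:400],(800,600))[:,:,::-1])
```

```text
10.6333 p [ 0.4467 -0.0108  0.198 ] rest xyz 1.5 -43.6 198.0 F [-4.3 -7.9 15.7] M [-0.05  0.8   0.5 ] w 0.1 q [ 0.75  0.26 -0.51  2.09 -0.53  0.86  0.3 ]
tool z in rest [ 0.003  0.5   -0.866] tool x [0.003 0.866 0.5  ]
```

View pics/c5.png

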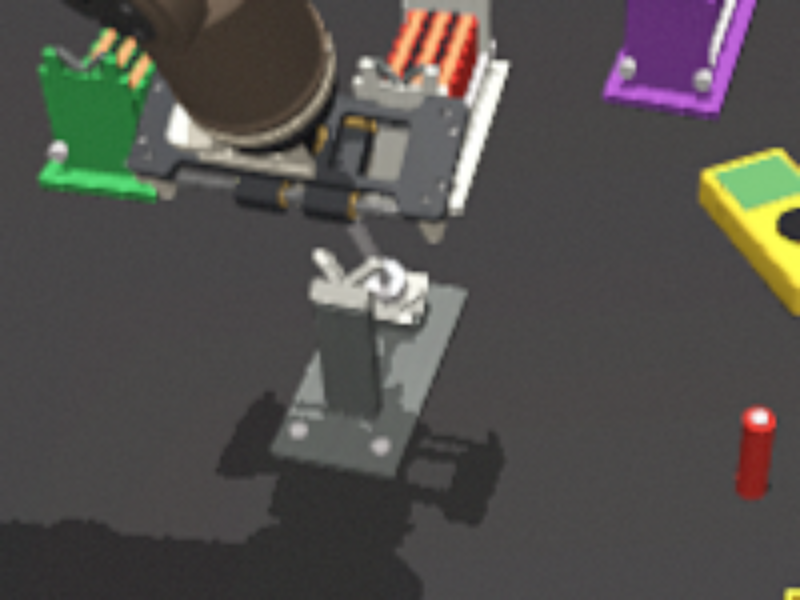

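The rod is tilting into the rest, with its head in the lower V at crop (390,285). It presses on the stop with about 17 N, so I'll ease off along the rod and continue.

Call:
servo_tool([
  [[0, 0, 0], [0, 0, -1.5], 255],
  [[0, 3, 0], [-9.1, 0, 0.5], 255],
  [[0, 3, 0], [-9.2, 0, 0.5], 255],
  [[0, 3, 0], [-9.2, 0, 0.5], 255],
  [[0, 0, 0], [0, 0, 0], 255],
  [[0, 0, 0], [0, 0, 0], 255],
])

```text
clock: 11.18
tool_pos: [0.4396, -0.0334, 0.1827]
eef_rot: [-2.146, -1.543, -0.76]
wrist_force: [-5.9, -12.7, 18.1]
gripper_width: 0.101
finger_force: 30.1
```

Run:
```python
from h import *
st()
```

```text
11.1833 p [ 0.4396 -0.0334  0.1827] rest xyz 1.8 -67.2 182.7 F [ -5.9 -12.7  18.1] M [-0.2   0.82  0.67] w 0.101 q [ 0.91  0.36 -0.52  2.11 -0.66  0.89  0.56]
tool z in rest [ 0.004  0.629 -0.777] tool x [0.003 0.777 0.629]
```

Call:
servo_tool([
  [[0, 0, 0], [0, 0, -1.5], 255],
  [[0, 0, 0], [0, 0, -1.5], 255],
  [[0, 0, 0], [0, 0, 0], 255],
  [[0, 0, 0], [0, 0, 0], 255],
])

```text
clock: 11.52
tool_pos: [0.4378, -0.0325, 0.1846]
eef_rot: [-2.142, -1.547, -0.758]
wrist_force: [0.9, -0.6, -3.0]
gripper_width: 0.104
finger_force: 30.0
```

Run:
```python
from h import *
o,R=st()
for c in('top','side'):
    d=bot.camera(c);P,vu=cloud(d)
    u=(P[:,:2]-OR)@np.c_[XR,YR]*1e3;z=P[:,2]*1e3
    s=-.7071*(u[:,1]-50)+.7071*(z-35);n=.7071*(u[:,1]-50)+.7071*(z-35)
    for lo in range(-10,220,10):
        k=(s>lo)&(s<lo+10)&(abs(u[:,0])<16)&(n>-3)&(n<45)
        if k.sum()>3:print(c,lo,k.sum(),'x',np.median(u[k,0]).round(1),'n max',np.percentile(n[k],90).round(1),'med',np.median(n[k]).round(1))
```

```text
11.5167 p [ 0.4378 -0.0325  0.1846] rest xyz -0.2 -67.0 184.6 F [ 0.9 -0.6 -3. ] M [-1.15  0.27 -0.02] w 0.104 q [ 0.91  0.36 -0.52  2.11 -0.66  0.9   0.56]
tool z in rest [ 0.     0.629 -0.777] tool x [0.    0.777 0.629]
top -10 46 x -0.5 n max 18.8 med 11.0
top 0 7 x -7.0 n max 14.2 med 10.4
top 10 18 x 0.3 n max 18.6 med 16.3
top 20 35 x -0.7 n max 17.8 med 10.6
top 30 21 x 0.7 n max 18.7 med 12.4
top 40 8 x -0.7 n max 15.5 med 12.1
top 50 8 x -0.8 n max 16.0 med 12.1
top 60 5 x -0.3 n max 17.0 med 14.0
top 70 9 x 0.3 n max 17.4 med 14.6
top 80 6 x 0.3 n max 19.9 med 17.5
top 90 8 x 1.2 n max 19.8 med 18.2
top 100 9 x -1.3 n max 22.7 med 21.0
top 110 29 x 1.5 n max 21.5 med 16.5
top 120 32 x -3.2 n max 18.4 med 10.2
top 130 40 x -0.6 n max 23.3 med 10.3
top 140 7 x 0.8 n max 25.8 med 24.2
top 150 9 x -0.4 n max 26.9 med 26.1
top 160 5 x -0.9 n max 28.7 med 27.0
top 170 12 x 0.8 n max 31.8 med 27.9
top 180 9 x 0.3 n max 34.0 med 30.5
top 190 27 x 1.3 n max 37.4 med 34.1
top 200 31 x 0.1 n max 37.7 med 35.2
top 210 30 x 0.9 n max 38.4 med 36.5
side 30 7 x -4.7 n max 0.7 med -0.4
side 130 9 x 2.9 n max 1.2 med -1.5
```

Call:
servo_tool([
  [[0, 3, 0], [-9, 0, 0.5], 255],
  [[0, 3, 0], [-9, 0, 0.5], 255],
  [[0, 0, 0], [-2, 0, 0], 255],
  [[0, 0, 0], [0, 0, 0], 255],
  [[0, 0, 0], [0, 0, 0], 255],
])

```text
clock: 12.03
tool_pos: [0.4326, -0.0461, 0.1709]
eef_rot: [-2.068, -1.492, -0.855]
wrist_force: [-3.8, 1.0, 0.3]
gripper_width: 0.101
finger_force: 30.0
```

```bash
cat >> h.py <<'E'
def sn(c='top'):
    d=bot.camera(c);P,vu=cloud(d)
    u=(P[:,:2]-OR)@np.c_[XR,YR]*1e3;z=P[:,2]*1e3
    s=-.7071*(u[:,1]-50)+.7071*(z-35);n=.7071*(u[:,1]-50)+.7071*(z-35)
    for lo in range(-10,220,10):
        k=(s>lo)&(s<lo+10)&(abs(u[:,0])<7)&(n>-3)&(n<45)
        if k.sum()>3:print(lo,k.sum(),'x',np.median(u[k,0]).round(1),'nmax',np.percentile(n[k],90).round(1),'med',np.median(n[k]).round(1),end='; ')
    return d
E
python3 - <<'E'
from h import *
o,R=st();sn()
E
```

```text
12.0333 p [ 0.4326 -0.0461  0.1709] rest xyz -0.8 -81.5 170.9 F [-3.8  1.   0.3] M [-0.59  0.84  0.69] w 0.101 q [ 1.    0.45 -0.53  2.12 -0.71  0.92  0.7 ]
tool z in rest [-0.     0.706 -0.708] tool x [0.002 0.707 0.707]
-10 12 x 0.2 nmax 19.6 med 15.4; 10 7 x 2.0 nmax 25.6 med 23.9; 20 28 x -1.9 nmax 25.9 med 18.8; 30 10 x -0.3 nmax 23.1 med 16.0; 40 9 x -1.1 nmax 15.2 med 13.7; 50 7 x -2.6 nmax 15.2 med 14.3; 60 10 x -1.8 nmax 17.3 med 14.6; 70 8 x -2.1 nmax 15.4 med 13.5; 80 9 x -1.0 nmax 15.0 med 12.4; 90 10 x -1.2 nmax 15.9 med 12.3; 100 7 x -2.6 nmax 13.9 med 11.4; 110 13 x -0.4 nmax 15.9 med 12.9; 120 14 x 0.9 nmax 13.4 med 10.0; 130 14 x -2.0 nmax 14.3 med 9.4; 140 10 x -1.3 nmax 14.6 med 10.8; 150 9 x -1.1 nmax 15.2 med 12.0; 160 13 x -1.1 nmax 14.0 med 11.6; 170 8 x -0.6 nmax 13.6 med 11.3; 180 11 x 0.2 nmax 13.7 med 10.6; 190 11 x 0.6 nmax 14.5 med 9.7; 200 17 x 0.2 nmax 15.8 med 11.8; 210 16 x 1.9 nmax 14.3 med 12.5;
```

Run:
```python
from h import *
d=bot.camera('top');e=bot.camera('side')
A=cv2.resize(d['img'][195:270,255:355],(800,600),interpolation=cv2.INTER_CUBIC)[:,:,::-1].copy()
def r(p): p=np.array(p,float)/1e3;return np.r_[OR+p[0]*XR+p[1]*YR,p[2]]
for p,col in(((0,50,35),(0,0,255)),((0,-104,189),(0,255,0)),((0,-42,127),(255,0,0)),((0,33,52),(255,255,0))):
    q=(proj(d,r(p))[0]-[255,195])*8+4;print(p,q.round());cv2.drawMarker(A,tuple(int(v) for v in q),col,0,20,2)
B=cv2.resize(e['img'][195:255,265:345],(800,600),interpolation=cv2.INTER_CUBIC)[:,:,::-1].copy()
for p,col in(((0,50,35),(0,0,255)),((0,-104,189),(0,255,0)),((0,-42,127),(255,0,0)),((0,33,52),(255,255,0))):
    q=(proj(e,r(p))[0]-[265,195])*10+5;print(p,q.round());cv2.drawMarker(B,tuple(int(v) for v in q),col,0,20,2)
cv2.imwrite('pics/c6.png',np.vstack([cv2.resize(A,(400,300)),cv2.resize(B,(400,300))]))
P,_=cloud(d);u=(P[:,:2]-OR)@np.c_[XR,YR]*1e3;z=P[:,2]*1e3
k=(abs(u[:,0])<25)&(u[:,1]<-15)&(u[:,1]>-70)&(abs(u[:,0])>9)&(z<165)
q=np.c_[u,z][k];print(len(q),np.percentile(q,[1,50,99],0).round(1)); t=q[q[:,2]>np.percentile(q[:,2],80)];print(t.mean(0))
```

```text
(0, 50, 35) [244. 232.]
(0, -104, 189) [661. 344.]
(0, -42, 127) [481. 296.]
(0, 33, 52) [286. 243.]
(0, 50, 35) [339.  86.]
(0, -104, 189) [122.  39.]
(0, -42, 127) [219.  60.]
(0, 33, 52) [319.  81.]
210 [[-24.7 -68.7   2.3]
 [-14.1 -39.9 122.3]
 [ 23.6 -15.8 142.8]]
[ -0.78362636 -31.39436541 137.54429481]
```

View pics/c6.png

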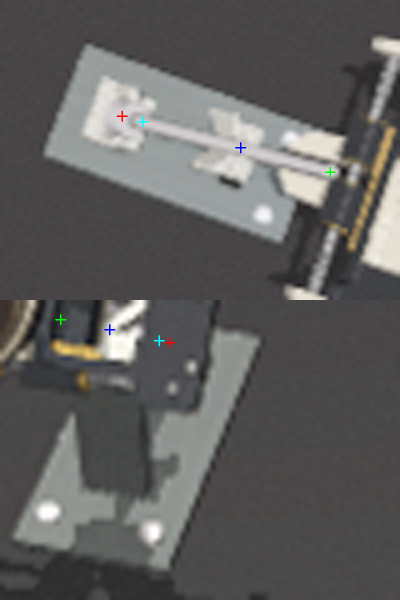

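The top view shows the rod lying along both Vs, with its head at crop (135,118). My rest frame is about 6 mm off along +y, so the head is still short of the stop. I'll ease the tail up slightly and slide the rod down gently.

Call:
servo_tool([
  [[0, 0, 0], [1.5, 0, 0], 255],
  [[0, 0, 0], [0, 0, 1.5], 255],
  [[0, 0, 0], [0, 0, 1.5], 255],
  [[0, 0, 0], [0, 0, 1], 255],
  [[0, 0, 0], [0, 0, 0], 255],
  [[0, 0, 0], [0, 0, 0], 255],
])

```text
clock: 12.68
tool_pos: [0.4345, -0.0431, 0.1691]
eef_rot: [-2.069, -1.491, -0.857]
wrist_force: [-0.0, 3.1, -1.3]
gripper_width: 0.098
finger_force: 30.0
```

```bash
sed -i 's/OR=np.array(\[.459,.031\])/OR=np.array([.461,.0372])/' h.py
python3 - <<'E'
from h import *
o,R=st();sn()
E
```

```text
12.6833 p [ 0.4345 -0.0431  0.1691] rest xyz 0.0 -84.5 169.1 F [-0.   3.1 -1.3] M [-0.48  0.39  0.24] w 0.098 q [ 0.99  0.45 -0.53  2.12 -0.72  0.91  0.7 ]
tool z in rest [ 0.002  0.707 -0.707] tool x [0.002 0.707 0.707]
-10 11 x 1.0 nmax 14.4 med 14.0; 10 7 x -1.6 nmax 23.3 med 20.7; 20 19 x -0.1 nmax 24.9 med 18.5; 30 21 x -0.8 nmax 21.7 med 12.7; 40 9 x 1.0 nmax 12.1 med 9.8; 50 6 x 0.5 nmax 13.2 med 9.3; 60 9 x -0.3 nmax 14.3 med 11.0; 70 7 x 1.1 nmax 14.2 med 11.7; 80 10 x -0.7 nmax 12.4 med 10.4; 90 9 x 0.6 nmax 11.9 med 10.0; 100 9 x -0.2 nmax 14.0 med 10.7; 110 9 x 1.3 nmax 12.1 med 9.7; 120 14 x -0.2 nmax 12.7 med 6.9; 130 16 x -1.6 nmax 10.2 med 5.9; 140 6 x -0.3 nmax 11.0 med 9.2; 150 10 x 0.3 nmax 10.7 med 8.3; 160 10 x 0.7 nmax 10.5 med 8.3; 170 11 x -1.4 nmax 10.4 med 7.2; 180 10 x 1.7 nmax 9.2 med 6.0; 190 17 x -0.0 nmax 10.3 med 7.8; 200 14 x -0.2 nmax 11.5 med 7.9; 210 13 x -0.5 nmax 10.4 med 7.4;
```

Call:
servo_tool([
  [[0, -1, 0], [0, 0, 0], 255],
  [[0, -1, 0], [0, 0, 1], 255],
  [[0, 0, 0], [0, 0, 1.5], 255],
  [[0, 0, 0], [0, 0, 1.5], 255],
  [[0, 0, 0], [0, 0, 0], 255],
  [[0, 0, 0], [0, 0, 0], 255],
])

```text
clock: 13.23
tool_pos: [0.435, -0.0399, 0.1665]
eef_rot: [-2.093, -1.51, -0.824]
wrist_force: [-1.8, 5.9, 2.8]
gripper_width: 0.103
finger_force: 30.0
```

Run:
```python
from h import *
o,R=st();sn()
```

```text
13.2333 p [ 0.435  -0.0399  0.1665] rest xyz -0.5 -81.3 166.5 F [-1.8  5.9  2.8] M [0.69 0.34 0.53] w 0.103 q [ 0.96  0.44 -0.53  2.13 -0.7   0.89  0.66]
tool z in rest [ 0.001  0.682 -0.731] tool x [0.001 0.731 0.682]
-10 9 x 0.7 nmax 13.6 med 12.6; 10 12 x 0.3 nmax 19.5 med 16.8; 20 22 x 0.4 nmax 18.4 med 11.1; 30 10 x -1.5 nmax 13.9 med 8.9; 40 5 x 0.9 nmax 9.7 med 9.2; 50 11 x -1.5 nmax 11.9 med 9.4; 60 7 x 0.9 nmax 10.9 med 6.7; 70 11 x -1.4 nmax 11.4 med 8.6; 80 6 x -0.3 nmax 9.5 med 6.7; 90 9 x -1.1 nmax 9.5 med 8.6; 100 9 x -0.8 nmax 10.9 med 8.3; 110 5 x -1.1 nmax 10.5 med 8.8; 120 16 x -0.4 nmax 10.4 med 7.8; 130 12 x -1.1 nmax 9.7 med 7.6; 140 12 x -2.1 nmax 10.2 med 6.4; 150 10 x 0.2 nmax 11.1 med 7.8; 160 7 x 0.3 nmax 9.1 med 8.6; 170 10 x -1.3 nmax 10.7 med 8.9; 180 13 x 0.9 nmax 10.3 med 9.3; 190 13 x -1.0 nmax 11.1 med 8.0; 200 14 x 2.1 nmax 11.5 med 8.9; 210 14 x -0.9 nmax 11.7 med 9.9;
```

Call:
servo_tool([
  [[0, 0, 0], [0, 0, 1.5], 255],
  [[0, 0, 0], [0, 0, 1.5], 255],
  [[0, 0, 0], [0, 0, 1.5], 255],
  [[0, 0, 0], [0, 0, 0], 255],
  [[0, 0, 0], [0, 0, 0], 255],
])

```text
clock: 13.7
tool_pos: [0.4358, -0.0371, 0.163]
eef_rot: [-2.093, -1.509, -0.824]
wrist_force: [-2.8, 4.6, 3.2]
gripper_width: 0.105
finger_force: 30.0
```

Call:
servo_tool([
  [[0, 0, 0], [0, 0, 1.5], 255],
  [[0, 0, 0], [0, 0, 1.5], 255],
  [[0, 0, 0], [0, 0, 0], 255],
  [[0, 0, 0], [0, 0, 0], 255],
])

```text
clock: 14.03
tool_pos: [0.4364, -0.0351, 0.1608]
eef_rot: [-2.093, -1.509, -0.824]
wrist_force: [-2.8, 4.6, 3.3]
gripper_width: 0.104
finger_force: 30.0
```

Run:
```python
from h import *
o,R=st();sn()
```

```text
14.0333 p [ 0.4364 -0.0351  0.1608] rest xyz -0.6 -76.4 160.8 F [-2.8  4.6  3.3] M [0.89 0.42 0.72] w 0.104 q [ 0.96  0.45 -0.53  2.13 -0.71  0.87  0.67]
tool z in rest [ 0.     0.682 -0.731] tool x [0.002 0.731 0.682]
0 10 x -1.6 nmax 21.2 med 18.3; 10 21 x -0.6 nmax 18.6 med 13.9; 20 15 x 0.0 nmax 17.0 med 8.2; 30 7 x 1.2 nmax 11.1 med 8.0; 40 9 x -1.9 nmax 10.3 med 8.7; 50 8 x -0.8 nmax 10.1 med 7.8; 60 9 x 0.9 nmax 11.0 med 7.8; 70 7 x -2.5 nmax 11.8 med 9.0; 80 10 x -0.4 nmax 10.4 med 8.7; 90 5 x -2.0 nmax 10.9 med 7.4; 100 11 x -0.6 nmax 11.2 med 9.0; 110 12 x -0.8 nmax 9.8 med 7.6; 120 10 x 1.5 nmax 9.2 med 5.9; 130 13 x -1.7 nmax 10.8 med 5.7; 140 10 x -1.0 nmax 10.3 med 7.1; 150 12 x 0.2 nmax 10.2 med 8.9; 160 9 x -0.7 nmax 10.1 med 8.4; 170 10 x 0.2 nmax 9.3 med 8.2; 180 15 x -0.7 nmax 10.7 med 8.7; 190 16 x 0.9 nmax 10.9 med 7.1; 200 13 x 2.1 nmax 10.9 med 8.2; 210 17 x -0.2 nmax 11.0 med 7.3;
```

Call:
servo_tool([
  [[0, 0, 0], [0, 0, 1.5], 255],
  [[0, 0, 0], [0, 0, 1.5], 255],
  [[0, 0, 0], [0, 0, 0], 255],
  [[0, 0, 0], [0, 0, 0], 255],
])

```text
clock: 14.42
tool_pos: [0.4369, -0.0338, 0.1591]
eef_rot: [-2.093, -1.509, -0.825]
wrist_force: [-9.0, -2.0, 15.2]
gripper_width: 0.099
finger_force: 30.0
```

Firm contact with the foot stop. Easing off and releasing, then backing off along the rod.

Call:
servo_tool([
  [[0, 0, 0], [0, 0, -0.7], 255],
  [[0, 0, 0], [0, 0, 0], 255],
  [[0, 0, 0], [0, 0, 0], 200],
  [[0, 0, 0], [0, 0, 0], 160],
  [[0, 0, 0], [0, 0, 0], 130],
  [[0, 0, 0], [0, 0, 0], 110],
  [[0, 0, 0], [0, 0, 0], 110],
  [[0, 0, 0], [0, 0, 0], 110],
])

```text
clock: 15.08
tool_pos: [0.4375, -0.0347, 0.1589]
eef_rot: [-2.095, -1.509, -0.825]
wrist_force: [-0.2, 0.0, -0.3]
gripper_width: 0.481
finger_force: 0.0
```

Run:
```python
from h import *
o,R=st();sn()
```

```text
15.0833 p [ 0.4375 -0.0347  0.1589] rest xyz 0.3 -75.6 158.9 F [-0.2  0.  -0.3] M [-0.79  0.14  0.01] w 0.481 q [ 0.95  0.45 -0.53  2.14 -0.71  0.86  0.67]
tool z in rest [ 0.002  0.681 -0.732] tool x [0.002 0.731 0.682]
-10 4 x 4.5 nmax 17.3 med 15.9; 0 9 x -2.1 nmax 21.0 med 18.5; 10 27 x -0.4 nmax 17.9 med 13.5; 20 8 x -1.3 nmax 10.5 med 9.3; 30 9 x -0.9 nmax 11.6 med 7.8; 40 8 x -1.5 nmax 10.8 med 7.1; 50 8 x -1.4 nmax 10.9 med 7.2; 60 9 x -0.8 nmax 9.1 med 8.1; 70 6 x -2.0 nmax 12.6 med 8.4; 80 8 x -0.4 nmax 10.0 med 8.0; 90 13 x -1.2 nmax 10.6 med 6.2; 100 5 x -1.6 nmax 8.6 med 7.4; 110 11 x -1.3 nmax 10.3 med 7.1; 120 11 x -0.7 nmax 11.5 med 7.0; 130 15 x -0.1 nmax 9.3 med 6.1; 140 9 x -0.8 nmax 9.5 med 8.2; 150 8 x -1.4 nmax 8.6 med 8.0; 160 10 x -0.4 nmax 9.6 med 6.4; 170 10 x -2.3 nmax 10.2 med 7.6; 180 10 x -1.0 nmax 8.8 med 7.1; 190 11 x -1.0 nmax 9.4 med 6.9; 200 12 x -0.3 nmax 9.1 med 6.8; 210 10 x 0.6 nmax 7.3 med 2.6;
```

Call:
servo_tool([
  [[0, 0, 0], [0, 0, -8], 110],
  [[0, 0, 0], [0, 0, -16], 110],
  [[0, 0, 0], [0, 0, -24], 110],
  [[0, 0, 0], [0, 0, -24], 110],
  [[0, 0, 0], [0, 0, -24], 110],
  [[0, 0, 0], [0, 0, -22], 110],
  [[0, 0, 0], [0, 0, -18], 110],
  [[0, 0, 0], [0, 0, -10], 110],
  [[0, 0, 0], [0, 0, -4], 110],
  [[0, -4, 0], [0, 0, 0], 110],
  [[0, -6, 0], [0, 0, 0], 110],
  [[0, -6, 0], [0, 0, 0], 110],
  [[0, -6, 0], [0, 0, 0], 110],
  [[0, -6, 0], [0, 0, 0], 110],
  [[0, -6, 0], [0, 0, 0], 110],
  [[0, -6, 0], [0, 0, 0], 110],
  [[0, -3, 0], [0, 0, 0], 110],
  [[0, 0, 0], [0, 0, 0], 110],
  [[0, 0, 0], [0, 0, 0], 110],
])

```text
clock: 16.72
tool_pos: [0.4047, -0.13, 0.2682]
eef_rot: [-2.544, -1.84, -0.001]
wrist_force: [-0.2, -0.4, -0.8]
gripper_width: 0.567
finger_force: 0.0
```

Run:
```python
from h import *
o,R=st();d=sn()
P,_=cloud(d);u=(P[:,:2]-OR)@np.c_[XR,YR]*1e3;z=P[:,2]*1e3
k=(abs(u[:,0])<9)&(z>60);s=-.7071*(u[:,1]-50)+.7071*(z-35);n=.7071*(u[:,1]-50)+.7071*(z-35);k&=(abs(n-6)<8)
print('s end',np.percentile(s[k],[99,100]))
```

```text
16.7167 p [ 0.4047 -0.13    0.2682] rest xyz -0.9 -176.4 268.2 F [-0.2 -0.4 -0.8] M [ 0.01 -0.12  0.  ] w 0.567 q [ 0.66  0.11 -0.52  1.93  0.06  1.12 -0.19]
tool z in rest [-0.001  0.002 -1.   ] tool x [-0.001  1.     0.002]
0 11 x -1.0 nmax 20.0 med 18.7; 10 22 x -0.8 nmax 19.2 med 13.7; 20 8 x -1.1 nmax 12.5 med 9.8; 30 10 x -1.1 nmax 10.1 med 9.1; 40 9 x -1.1 nmax 10.0 med 7.5; 50 6 x -1.9 nmax 10.5 med 6.5; 60 8 x -1.4 nmax 11.9 med 9.1; 70 7 x -0.4 nmax 9.6 med 8.5; 80 10 x -0.7 nmax 12.7 med 8.3; 90 8 x -1.8 nmax 9.7 med 6.0; 100 9 x -1.7 nmax 10.6 med 8.5; 110 12 x -0.7 nmax 9.7 med 7.1; 120 14 x 1.4 nmax 9.5 med 4.7; 130 12 x -1.1 nmax 9.2 med 6.8; 140 11 x -0.4 nmax 9.1 med 6.4; 150 8 x -1.2 nmax 9.8 med 6.5; 160 11 x -0.4 nmax 10.0 med 8.3; 170 10 x -1.3 nmax 7.7 med 5.6; 180 8 x -2.1 nmax 10.6 med 7.9; 190 13 x -1.0 nmax 9.2 med 7.4; 200 10 x -0.2 nmax 7.7 med 6.9; 210 11 x -1.0 nmax 9.2 med 4.5; s end [214.86473931 216.04620395]
```

Call:
servo_tool([
  [[0, 0, 0], [8, 0, 0], 110],
  [[0, 0, 0], [18, 0, 0], 110],
  [[0, 0, 0], [26, 0, 0], 110],
  [[0, -3, 0], [28, 0, 0], 110],
  [[0, -5, 0], [28, 0, 0], 110],
  [[0, -5, 0], [28, 0, 0], 110],
  [[0, -5, 0], [28, 0, -2], 110],
  [[0, -5, 0], [28, 0, -4], 110],
  [[0, -5, 0], [27, 0, -7], 110],
  [[0, -5, 0], [22, 0, -8], 110],
  [[0, -5, 0], [12, 0, -6], 110],
  [[0, -5, 0], [4, 0, 0], 110],
  [[0, -2, 0], [0, 0, 0], 110],
  [[0, 0, 0], [0, 0, 0], 110],
  [[0, 0, 0], [0, 0, 0], 110],
])

```text
clock: 18.02
tool_pos: [0.4866, 0.1135, 0.2416]
eef_rot: [2.07, 1.491, -0.86]
wrist_force: [0.4, -0.6, 1.0]
gripper_width: 0.567
finger_force: 0.0
```

```bash
cat >> h.py <<'E'
def go(target,R,p):  # target rest (x,y,z) mm -> shift in tool axes mm
    t=np.array(target)/1e3;W=np.r_[OR+t[0]*XR+t[1]*YR,t[2]];print('to',target,'tool shift',((W-p)@R*1e3).round(1))
E
python3 - <<'E'
from h import *
o,R=st();p=o['tool_pos']
s2=lambda s,n:(-.7,50+.7071*(n-s),35+.7071*(n+s))
go(s2(69,60),R,p);go(s2(69,-20),R,p)
E
```

```text
18.0167 p [0.4866 0.1135 0.2416] rest xyz 0.3 80.5 241.6 F [ 0.4 -0.6  1. ] M [ 0.77 -0.4  -0.01] w 0.567 q [-0.3   0.67 -0.56  1.51  0.6   1.84 -1.3 ]
tool z in rest [-0.004 -0.707 -0.707] tool x [ 0.001  0.707 -0.707]
to (-0.7, 43.6361, 126.21589999999999) tool shift [ 55.5  -0.6 107.6]
to (-0.7, -12.931899999999999, 69.64789999999999) tool shift [ 55.5  -0.3 187.6]
```

Call:
servo_tool([
  [[0, 0, 0], [6, 0, 8], 110],
  [[0, 0, 0], [10, 0, 17], 110],
  [[0, 0, 0], [12, 0, 22], 110],
  [[0, 0, 0], [12, 0, 22], 110],
  [[0, 0, 0], [10, 0, 20], 110],
  [[0, 0, 0], [5, 0, 13], 110],
  [[0, 0, 0], [0, 0, 6], 110],
  [[0, 0, 0], [0, 0, 0], 110],
  [[0, 0, 0], [0, 0, 0], 110],
])

```text
clock: 18.77
tool_pos: [0.4752, 0.0781, 0.1284]
eef_rot: [2.071, 1.49, -0.856]
wrist_force: [-0.3, 0.1, 0.5]
gripper_width: 0.57
finger_force: 0.0
```

Run:
```python
from h import *
o,R=st();p=o['tool_pos']
s2=lambda s,n:(-.7,50+.7071*(n-s),35+.7071*(n+s))
go(s2(69,-20),R,p)
d=bot.camera('side');cv2.imwrite('pics/c7.png',cv2.resize(d['img'][130:280,200:400],(800,600))[:,:,::-1])
```

```text
18.7667 p [0.4752 0.0781 0.1284] rest xyz 0.6 43.3 128.4 F [-0.3  0.1  0.5] M [ 0.77 -0.33  0.05] w 0.57 q [-0.26  0.76 -0.55  1.67  0.65  1.62 -1.4 ]
tool z in rest [-0.002 -0.706 -0.708] tool x [ 0.003  0.708 -0.706]
to (-0.7, -12.931899999999999, 69.64789999999999) tool shift [ 1.7 -1.1 81.3]
```

View pics/c7.png

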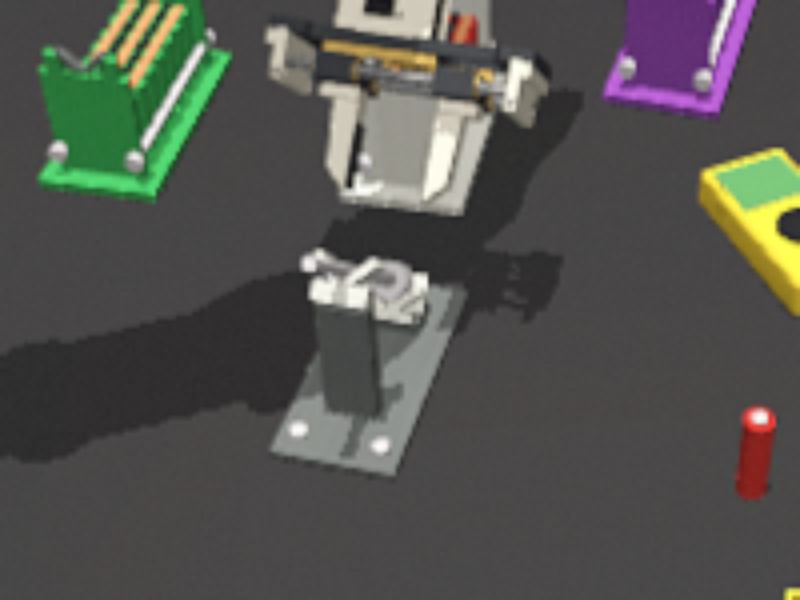

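The rod rests in both Vs, from its tail at crop (312,262) to its head at (395,275), and the open fingers line up above it. Descending square to the rod to the balance point.

Call:
servo_tool([
  [[0, 0, 0], [1, -1, 8], 110],
  [[0, 0, 0], [0.5, 0, 15], 110],
  [[0, 0, 0], [0, 0, 18], 110],
  [[0, 0, 0], [0, 0, 17], 110],
  [[0, 0, 0], [0, 0, 13], 110],
  [[0, 0, 0], [0, 0, 7], 110],
  [[0, 0, 0], [0, 0, 3], 110],
  [[0, 0, 0], [0, 0, 0], 110],
  [[0, 0, 0], [0, 0, 0], 110],
])

```text
clock: 19.57
tool_pos: [0.4565, 0.026, 0.0694]
eef_rot: [2.069, 1.491, -0.856]
wrist_force: [0.3, -0.4, 0.5]
gripper_width: 0.567
finger_force: 0.0
```

Run:
```python
from h import *
o,R=st();p=o['tool_pos']
s2=lambda s,n:(-.7,50+.7071*(n-s),35+.7071*(n+s))
go(s2(69,-20),R,p)
```

```text
19.5667 p [0.4565 0.026  0.0694] rest xyz -0.8 -12.0 69.4 F [ 0.3 -0.4  0.5] M [ 0.79 -0.33 -0.03] w 0.567 q [-0.21  0.79 -0.52  1.81  0.72  1.48 -1.45]
tool z in rest [-0.001 -0.706 -0.708] tool x [ 0.002  0.707 -0.706]
to (-0.7, -12.931899999999999, 69.64789999999999) tool shift [-0.8  0.1  0.5]
```

Close and lift square to the rest.

Call:
servo_tool([
  [[0, 0, 0], [0, 0, 0], 150],
  [[0, 0, 0], [0, 0, 0], 190],
  [[0, 0, 0], [0, 0, 0], 215],
  [[0, 0, 0], [0, 0, 0], 235],
  [[0, 0, 0], [0, 0, 0], 255],
  [[0, 0, 0], [0, 0, 0], 255],
  [[0, 0, 0], [0, 0, 0], 255],
  [[0, 0, 0], [0, 0, 0], 255],
  [[0, 0, 0], [0, 0, 0], 255],
  [[0, 0, 0], [0, 0, 0], 255],
])

```text
clock: 20.4
tool_pos: [0.4561, 0.0253, 0.0691]
eef_rot: [2.069, 1.491, -0.857]
wrist_force: [0.2, 0.4, -0.6]
gripper_width: 0.096
finger_force: 30.0
```

Call:
servo_tool([
  [[0, 0, 0], [0, 0, -2], 255],
  [[0, 0, 0], [0, 0, -5], 255],
  [[0, 0, 0], [0, 0, -10], 255],
  [[0, 0, 0], [0, 0, -14], 255],
  [[0, 0, 0], [0, 0, -16], 255],
  [[0, 0, 0], [0, 0, -16], 255],
  [[0, 0, 0], [0, 0, -14], 255],
  [[0, 0, 0], [0, 0, -8], 255],
  [[0, 0, 0], [0, 0, -3], 255],
  [[0, 0, 0], [0, 0, 0], 255],
  [[0, 0, 0], [0, 0, 0], 255],
])

```text
clock: 21.32
tool_pos: [0.4757, 0.0841, 0.1312]
eef_rot: [2.069, 1.491, -0.858]
wrist_force: [-0.7, 0.2, -3.0]
gripper_width: 0.095
finger_force: 30.0
```

Run:
```python
from h import *
o,R=st();print(o['finger_force'])
p=o['tool_pos']
for c in('top','side'):
    d=bot.camera(c);P,_=cloud(d);L=(P-p)@R*1e3
    k=(abs(L[:,1])<16)&(abs(L[:,2]+19)<40)&(abs(L[:,0])<260);L=L[k]
    for lo in range(-180,110,20):
        q=L[(L[:,0]>lo)&(L[:,0]<=lo+20)]
        if len(q)>3:print(c,lo,len(q),np.median(q,0).round(1),end='; ')
    print('x range',np.percentile(L[:,0],[0.5,99.5]))
```

```text
21.3167 p [0.4757 0.0841 0.1312] rest xyz -0.8 49.1 131.2 F [-0.7  0.2 -3. ] M [ 1.08 -0.41  0.03] w 0.095 q [-0.27  0.76 -0.55  1.66  0.65  1.63 -1.4 ]
tool z in rest [-0.002 -0.707 -0.707] tool x [ 0.002  0.706 -0.707]
29.998091161251068
top -160 12 [-144.3    0.9  -25.8]; x range [-147.2483767  -137.19944781]
side -160 13 [-145.6   -1.   -21.9]; side -140 10 [-132.2    2.   -20.7]; side -120 9 [-114.2    2.1  -21.2]; side -100 9 [-92.6   1.9 -20.1]; side -80 10 [-68.1   2.3 -20.9]; side -60 7 [-48.7   2.3 -20.9]; side -40 7 [-27.    2.1 -21.4]; side -20 168 [-10.7   4.5 -29.8]; side 0 22 [  4.5  -5.9 -15.9]; side 40 12 [ 55.4  10.4 -20.1]; side 60 7 [ 66.   11.  -22.3]; x range [-146.77354182  240.43922003]
```

The rod is held level with the tool's x, with its tail 147 mm from the grip, which is exactly the balance point. Next: lift, level, and turn to the jig's heading.

Call:
servo_tool([
  [[0, 0, 0], [-5, 0, -5], 255],
  [[0, 0, 0], [-10, 0, -10], 255],
  [[0, 0, 0], [-14, 0, -14], 255],
  [[0, 0, 0], [-14, 0, -14], 255],
  [[0, 0, 0], [-14, 0, -14], 255],
  [[0, 0, 0], [-14, 0, -14], 255],
  [[0, 0, 0], [-9, 0, -9], 255],
  [[0, 0, 0], [-4, 0, -4], 255],
  [[0, 2, 0], [0, 0, 0], 255],
  [[0, 4, 0], [0, 0, 0], 255],
  [[0, 5, 0], [0, 0, 0], 255],
  [[0, 5, 0], [0, 0, 0], 255],
  [[0, 5, 0], [0, 0, 0], 255],
  [[0, 5, 0], [0, 0, 0], 255],
  [[0, 5, 0], [0, 0, 0], 255],
  [[0, 5, 0], [0, 0, 0], 255],
  [[0, 5, 0], [0, 0, 0], 255],
  [[0, 3, 0], [0, 0, 0], 255],
  [[0, 1, -1.5], [0, 0, 0], 255],
  [[0, 0, -1.4], [0, 0, 0], 255],
])

```text
clock: 23.08
tool_pos: [0.475, 0.0821, 0.2499]
eef_rot: [2.503, 1.898, -0.002]
wrist_force: [-0.2, -0.1, -1.6]
gripper_width: 0.095
finger_force: 30.0
```

```bash
cat >> h.py <<'E'
CJ=np.array([.5102,.3120]);YJ=np.array([.2647,.9644]);XJ=np.array([.9644,-.2647])
def jig():
    o,R=st();p=o['tool_pos'];g=np.r_[CJ+.039*YJ,.120-.020]  # TCP so that the axis sits at .12
    print('tool x in jig',(R[:2,0]@XJ).round(3),(R[:2,0]@YJ).round(3),R[2,0].round(3),'shift to seat',((g-p)@R*1e3).round(1))
    return o,R,p
E
python3 - <<'E'
from h import *
jig()
E
```

```text
23.0833 p [0.475  0.0821 0.2499] rest xyz -0.8 47.1 249.9 F [-0.2 -0.1 -1.6] M [-0.06 -0.09  0.01] w 0.095 q [ 0.34  0.27 -0.76  1.83  0.21  1.12 -0.76]
tool z in rest [-0.001 -0.001 -1.   ] tool x [-0.046  0.999 -0.001]
tool x in jig 0.005 1.0 -0.001 shift to seat [270.  -28.3 149.6]
```

Call:
servo_tool([
  [[0, 0, 0], [6, -1, 0], 255],
  [[0, 0, 0], [14, -1, 0], 255],
  [[0, 0, 0], [20, -2, 0], 255],
  [[0, 0, 0], [24, -3, 0], 255],
  [[0, 0, 0], [24, -3, 0], 255],
  [[0, 0, 0], [24, -3, 0], 255],
  [[0, 0, 0], [24, -3, 0], 255],
  [[0, 0, 0], [24, -3, 0], 255],
  [[0, 0, 0], [24, -3, 0], 255],
  [[0, 0, 0], [24, -2, 0], 255],
  [[0, 0, 0], [22, -2, 0], 255],
  [[0, 0, 0], [20, -1, 5], 255],
  [[0, 0, 0], [12, -1, 10], 255],
  [[0, 0, 0], [6, 0, 15], 255],
  [[0, 0, 0], [2, 0, 15], 255],
  [[0, 0, 0], [0, 0, 15], 255],
  [[0, 0, 0], [0, 0, 10], 255],
  [[0, 0, 0], [0, 0, 5], 255],
  [[0, 0, 0], [0, 0, 0], 255],
  [[0, 0, 0], [0, 0, 0], 255],
])

```text
clock: 24.75
tool_pos: [0.5213, 0.3517, 0.1752]
eef_rot: [-2.502, -1.9, 0.001]
wrist_force: [-0.4, 0.8, -1.1]
gripper_width: 0.103
finger_force: 30.0
```

```bash
cat >> h.py <<'E'
def seen():
    for c in('top','side'):
        d=bot.camera(c);P,_=cloud(d);u=np.c_[(P[:,:2]-CJ)@np.c_[XJ,YJ],P[:,2]]*1e3;o=bot.get_obs();za=(o['tool_pos'][2]+.02)*1e3
        k=(abs(u[:,0])<12)&(abs(u[:,1])<135)&(abs(u[:,2]-za)<16);v=u[k]
        h=v[v[:,1]>85];t=v[v[:,1]<0]
        print(c,'axis z',za.round(1),'head n',len(h),h.size and np.percentile(h,[3,97],0).round(1).tolist(),'tail n',len(t),t.size and [np.median(t,0).round(1),t[:,1].min().round(1)])
        pl=u[(abs(u[:,0])>10)&(abs(u[:,0])<34)&(u[:,2]>117)&(u[:,2]<132)]
        for a,b in((60,100),(-100,-60)):
            q=pl[(pl[:,1]>a)&(pl[:,1]<b)]
            if len(q)>3:print('  plate',len(q),np.percentile(q[:,1],[3,50,97]).round(1))
    return d
E
python3 - <<'E'
from h import *
jig();d=seen()
T=bot.camera('top')
A=cv2.resize(T['img'][165:255,140:260],(400,300));B=cv2.resize(d['img'][90:195,250:390],(400,300))
cv2.imwrite('pics/c8.png',np.hstack([A,B])[:,:,::-1])
E
```

```text
24.75 p [0.5213 0.3517 0.1752] rest xyz -41.5 317.4 175.2 F [-0.4  0.8 -1.1] M [ 0.04 -0.05  0.01] w 0.103 q [-0.22  0.59 -0.71  1.58  0.41  1.13 -1.3 ]
tool z in rest [-0. -0. -1.] tool x [-0.048  0.998 -0.   ]
tool x in jig 0.004 1.0 -0.0 shift to seat [-2.2 -0.1 75.2]
top axis z 195.8 head n 0 0 tail n 0 0
side axis z 196.0 head n 0 0 tail n 71 [array([  0.3, -58.6, 202.6]), np.float64(-108.5)]
  plate 38 [73.  76.8 83.1]
  plate 48 [-87.8 -83.6 -77.7]
```

View pics/c8.png

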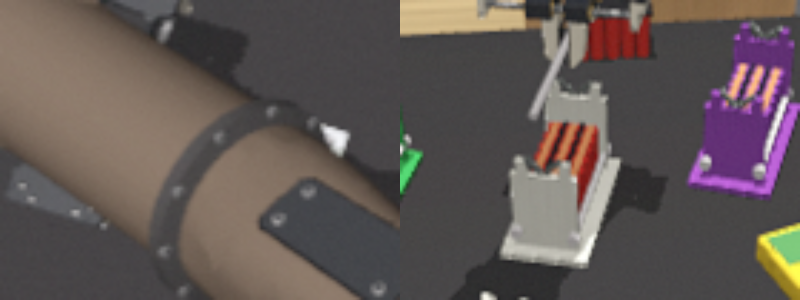

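The side view shows the rod level over the white jig and in line with the notches, with its tail at crop (535,110), right half. The tail is at jig y ≈ -108 mm, as wanted. Descending.

Call:
servo_tool([
  [[0, 0, 0], [-1, 0, 6], 255],
  [[0, 0, 0], [0, 0, 12], 255],
  [[0, 0, 0], [0, 0, 14], 255],
  [[0, 0, 0], [0, 0, 12], 255],
  [[0, 0, 0], [0, 0, 10], 255],
  [[0, 0, 0], [0, 0, 7], 255],
  [[0, 0, 0], [0, 0, 4], 255],
  [[0, 0, 0], [0, 0, 2], 255],
  [[0, 0, 0], [0, 0, 1], 255],
  [[0, 0, 0], [0, 0, 0], 255],
  [[0, 0, 0], [0, 0, 0], 255],
])

```text
clock: 25.82
tool_pos: [0.5212, 0.3513, 0.1077]
eef_rot: [-2.501, -1.9, -0.001]
wrist_force: [-0.8, 0.0, -2.4]
gripper_width: 0.095
finger_force: 30.0
```

Run:
```python
from h import *
jig();seen()
```

```text
25.8167 p [0.5212 0.3513 0.1077] rest xyz -41.5 317.0 107.7 F [-0.8  0.  -2.4] M [-0.05 -0.06 -0.01] w 0.095 q [-0.24  0.65 -0.68  1.65  0.47  1.   -1.35]
tool z in rest [ 0.     0.001 -1.   ] tool x [-0.048  0.998  0.001]
tool x in jig 0.004 1.0 0.001 shift to seat [-1.8 -0.2  7.7]
top axis z 127.7 head n 0 0 tail n 0 0
side axis z 127.7 head n 0 0 tail n 82 [array([  0.3, -68.5, 133.8]), np.float64(-108.6)]
  plate 13 [71.5 76.9 85.4]
  plate 46 [-87.6 -83.1 -78. ]
```

Call:
servo_tool([
  [[0, 0, 0], [-0.5, 0, 2], 255],
  [[0, 0, 0], [0, 0, 2], 255],
  [[0, 0, 0], [0, 0, 1.5], 255],
  [[0, 0, 0], [0, 0, 1], 255],
  [[0, 0, 0], [0, 0, 0], 255],
  [[0, 0, 0], [0, 0, 0], 255],
])

```text
clock: 26.42
tool_pos: [0.5207, 0.3505, 0.1006]
eef_rot: [-2.501, -1.9, 0.0]
wrist_force: [0.0, 0.3, -2.5]
gripper_width: 0.096
finger_force: 30.0
```

Call:
servo_tool([
  [[0, 0, 0], [0, 0, 1], 255],
  [[0, 0, 0], [0, 0, 1], 255],
  [[0, 0, 0], [0, 0, 0], 255],
  [[0, 0, 0], [0, 0, 0], 255],
])

```text
clock: 26.75
tool_pos: [0.5207, 0.3505, 0.0986]
eef_rot: [-2.501, -1.9, 0.0]
wrist_force: [0.3, 0.2, -3.0]
gripper_width: 0.1
finger_force: 30.0
```

Call:
servo_tool([
  [[0, 0, 0], [0, 0, 1], 255],
  [[0, 0, 0], [0, 0, 1], 255],
  [[0, 0, 0], [0, 0, 0], 255],
  [[0, 0, 0], [0, 0, 0], 255],
])

```text
clock: 27.08
tool_pos: [0.5207, 0.3507, 0.0969]
eef_rot: [-2.501, -1.9, -0.0]
wrist_force: [-1.7, -0.1, 1.5]
gripper_width: 0.095
finger_force: 30.0
```

Call:
servo_tool([
  [[0, 0, 0], [0, 0, 0.7], 255],
  [[0, 0, 0], [0, 0, 0], 255],
  [[0, 0, 0], [0, 0, 0], 255],
])

```text
clock: 27.33
tool_pos: [0.5208, 0.3508, 0.0968]
eef_rot: [-2.501, -1.901, -0.001]
wrist_force: [-2.0, -2.3, 8.6]
gripper_width: 0.098
finger_force: 30.0
```

Run:
```python
from h import *
jig();seen()
```

```text
27.3333 p [0.5208 0.3508 0.0968] rest xyz -41.7 316.3 96.8 F [-2.  -2.3  8.6] M [-0.4   0.5  -0.02] w 0.098 q [-0.24  0.66 -0.67  1.67  0.48  0.98 -1.35]
tool z in rest [ 0.  0. -1.] tool x [-0.048  0.998  0.   ]
tool x in jig 0.003 1.0 0.0 shift to seat [-1.2  0.1 -3.2]
top axis z 116.8 head n 0 0 tail n 0 0
side axis z 116.7 head n 0 0 tail n 102 [array([  0.5, -77.1, 122. ]), np.float64(-110.0)]
  plate 12 [73.3 75.8 86.6]
  plate 48 [-87.7 -82.7 -75.4]
```

Both notches carry it. Releasing and withdrawing upwards.

Call:
servo_tool([
  [[0, 0, 0], [0, 0, -0.7], 255],
  [[0, 0, 0], [0, 0, 0], 220],
  [[0, 0, 0], [0, 0, 0], 200],
  [[0, 0, 0], [0, 0, 0], 170],
  [[0, 0, 0], [0, 0, 0], 130],
  [[0, 0, 0], [0, 0, 0], 110],
  [[0, 0, 0], [0, 0, 0], 110],
  [[0, 0, 0], [0, 0, -4], 110],
  [[0, 0, 0], [0, 0, -8], 110],
  [[0, 0, 0], [0, 0, -15], 110],
  [[0, 0, 0], [0, 0, -20], 110],
  [[0, 0, 0], [0, 0, -25], 110],
  [[0, 0, 0], [0, 0, -25], 110],
  [[0, 0, 0], [0, 0, -25], 110],
  [[0, 0, 0], [0, 0, -20], 110],
  [[0, 0, 0], [0, 0, -10], 110],
  [[0, 0, 0], [0, 0, 0], 110],
])

```text
clock: 28.85
tool_pos: [0.5215, 0.3516, 0.2517]
eef_rot: [-2.501, -1.9, -0.007]
wrist_force: [-0.4, 0.2, -0.8]
gripper_width: 0.57
finger_force: 0.0
```

Call:
servo_tool([
  [[0, 0, 0], [-8, 0, 0], 110],
  [[0, 0, 0], [-18, 0, 0], 110],
  [[0, 0, 0], [-25, 0, 0], 110],
  [[0, 0, 0], [-30, 0, 0], 110],
  [[0, 0, 0], [-30, 0, 0], 110],
  [[0, 0, 0], [-30, 0, 0], 110],
  [[0, 0, 0], [-30, 0, 0], 110],
  [[0, 0, 0], [-30, 0, 0], 110],
  [[0, 0, 0], [-30, 0, 0], 110],
  [[0, 0, 0], [-30, 0, 0], 110],
  [[0, 0, 0], [-25, 0, 0], 110],
  [[0, 0, 0], [-15, 0, 0], 110],
  [[0, 0, 0], [-8, 0, 0], 110],
  [[0, 0, 0], [0, 0, 0], 110],
])

```text
clock: 30.02
tool_pos: [0.4368, 0.0505, 0.2475]
eef_rot: [-2.504, -1.896, 0.004]
wrist_force: [0.9, 0.5, -0.5]
gripper_width: 0.57
finger_force: 0.0
```

```bash
sed -i "s/za=(o\['tool_pos'\]\[2\]+.02)\*1e3/za=np.float64(120)/" h.py
python3 - <<'E'
from h import *
o=bot.get_obs();print(o['clock'],o['tool_pos'],o['wrist_force']);d=seen()
T=bot.camera('top')
A=cv2.resize(T['img'][165:255,140:260],(400,300));B=cv2.resize(d['img'][90:195,250:390],(400,300))
cv2.imwrite('pics/c9.png',np.hstack([A,B])[:,:,::-1])
E
```

```text
30.0167 [0.43677884 0.05048816 0.24752734] [ 0.85295122  0.51373885 -0.4659296 ]
top axis z 120.0 head n 75 [[-10.8, 86.7, 117.9], [11.4, 111.4, 135.5]] tail n 157 [array([-1.000e-01, -6.170e+01,  1.239e+02]), np.float64(-105.8)]
  plate 62 [76.1 80.3 97.3]
  plate 49 [-83.9 -79.9 -75.6]
side axis z 120.0 head n 0 0 tail n 84 [array([ -0.5, -78.8, 122.1]), np.float64(-108.3)]
  plate 15 [72.1 76.9 84.4]
  plate 25 [-85.7 -83.8 -77.1]
```

View pics/c9.png

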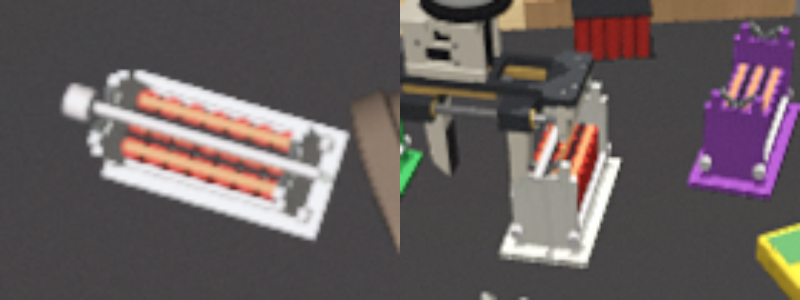

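The top view shows the rod in both notches, from its tail at crop (325,170) to its head outside the left-hand plate at (78,100). The head's outer end measures about 111 mm against a target of 110. The gripper is clear, so I'm handing in.

```bash
python3 -c "
from plant import bot
print(bot.hand_in())"
```

```text
the job is handed in; nothing more can be done
None
```

The rod was laid and released in the V-rest, re-gripped at its balance point and laid in both jig notches, with the head's outer end within about 1–2 mm of target outside the left-hand plate; handed in at about 30 s (limit 67 s), no verdict returned.

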